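# Release the hidden drawer latch with a rod

### The job

The drawer of the small grey box is held shut by a sprung tab hidden under the slot in its top. Take the release rod from its wooden stand, put it down through the slot, feel for the place where the inside gives and press there gently, never with more than 20 N on the box, until the drawer springs out; then stand the rod upright back in its stand, fully home. Leave the drawer out, keep the hand itself off the box and drawer, and do not disturb the dish, the loupe or the specimen cube.

Things in the scene. Friction and masses are not known exactly. Their poses are not given: they have to be found in the camera images.
- drawer_box: Grey painted box fixed to the worktop, 130 (x) x 160 (y) x 80 (z) mm; origin at the centre of its underside, z up, drawer front facing -x. In its top is the slot. Hidden inside, 21.5 to 26.5 mm below the slot's mouth (it differs each time), a flat rigid strip wider than the slot runs under all of it; the latch tab lies flush in a gap of that strip.
- slot (a point): Centre of the slot's mouth in the box's top face; axes as the box. Slot 10 mm wide along x, 60 mm long along y, in a 4 mm top plate, edge hardly bevelled. Below, the latch tab is 13.5 mm long along y in a gap 15 mm long, its centre anywhere within 21 mm either way along y of the slot's centre (not told). The rod's whole end must stand within the gap to move it.
- box_drawer (a joint): Drawer, m: 0 shut, grows as it comes out to -x; when the tab frees it, its spring drives it to 0.036 (fully out) and keeps it there. The tab starts to give at about 3 N, stiffness 500 N/m, frees the drawer after 2.5 to 8 mm of travel (4 to 7 N), meets its stop at 9 mm and springs back when let go. The strip beside it does not give.
- release_rod: Loose steel rod, 70 g, with a black handle, 128 mm long; origin at the centre of its bottom end, z up along the rod. Round shaft 6 mm in diameter from z = 0 to 52 mm, round collar 22 mm across from 52 to 56 mm, square handle 16 x 16 mm from 56 to 128 mm with its flats along x and y. Starts upright in the stand with the collar resting on the stand's top.
- rod_stand: Fixed light-wood stand: foot 85 x 85 x 6 mm, block 50 x 50 mm up to 68 mm above the worktop; origin at the centre of the underside.
- stand_hole (a point): Centre of the mouth of the stand's hole, on top of the block, 68 mm above the worktop. Round blind hole 10 mm in diameter, 56 mm deep, for the rod's shaft; when home, the collar rests on the mouth and the rod's bottom end is 52 mm below it.
- petri_dish: Bystander: clear dish with grains, 60 mm across, 13 mm high; origin under its centre.
- loupe: Bystander: folding loupe, 36 x 26 x 16 mm; origin under its centre.
- specimen_cube: Bystander: small clear display box with a rock on a black base, 44 x 41 x 31 mm; origin under its centre.
Mind the look-alikes: they are no part of the job. Leave any purple look-alike of the release_rod alone. What is shaped like the rod_stand but blue is not meant.

How it is judged:
By the outcome, as a careful person would: the job done as asked, in the order asked, and still so for the second after the job is handed in, with the robot touching nothing.
It also fails if it takes over 67 s, if anything falls off the work surface, if the arm or the gripper's body presses on something with over 40 N, if the wrist force passes 120 N, or if a joint passes its speed limit or range.

### The arm

A 7-joint arm with a two-finger parallel gripper is mounted at the origin on a cart in front of the work surface, level with it; the furniture and walls round the work are solid. World frame = base frame: x ahead of the robot, y to its left, z up, the work surface at z = 0. Lengths are in m, angles in rad, forces in N, time in s.
With the tool pointing down it reaches from about 0.4 to 0.85 m from the base axis. Payload 4.5 kg.
Tool frame: the origin (TCP) lies at the very end of the fingers, on their centre line; the grasp point (between the pads) lies 19 mm behind it (grip_point_offset is the distance from the TCP to the grasp point, in m); z points along the fingers, y is the line along which they close (so a half turn about z gives the same grasp; the last joint's range is limited). The gripper opens to 88 mm and grips with 3 to 60 N. Pads are 18 mm wide; open, the fingers measure 123 mm over their backs; the gripper's body (75 mm by 187 mm) begins 45 mm behind the grasp point.
Start: joints at [-1.07, 0.689, -0.195, 1.565, 0.157, 0.902, -0.215], TCP at [0.281, 0.558, 0.239] pointing down, gripper open.
Joint ranges: [-3.01, 3.01], [-0.46, 2.08], [-1.47, 1.51], [0.13, 2.56], [-1, 4.14], [0.04, 2.09], [-2.66, 2.66]. Speed limits (rad/s): [2.57, 2.57, 3.14, 3.14, 3.14, 3.14, 3.14].

### API

Orientations are given as a unit quaternion [x, y, z, w].
In Python, from plant import get_state, snapshot, camera_params, finish_job, grip_point_offset gives the robot as it stands.
- The arm moves only by the shell command python3 -m handwheel FILE [FORCE], which reads ROWS from the file FILE. ROWS is a JSON list of rows, 1 to 10 of them, each an object with the fields jaw (the opening from 0.0 (shut) to 1.0 (fully open)), x, y, z (the shift in m), ax, ay, az (a rotation vector in rad); a field left out counts as zero (the opening has to be given); each row is the pose to reach, as a shift and turn from the pose commanded when the command began, along the tool's axes at that moment; what a row does not reach only later rows make up. A row lasts 1/10 s, in which the tool goes at most 0.05 m and 0.15 rad, less where a joint would pass 70% of its speed; a pose out of reach is approached as far as the arm can. The fingers move at their own pace and stop on an object; FORCE is the grip in N (left out, the last holds). Time passes only in rows, so rows that do not move let the fingers close. It prints the time, the measured TCP pose, the force, the opening and the grip force at its end. Input that does not fit is refused with a message, and nothing moves.
- get_state(): the state, without advancing time (a new reading comes with each control period).
- snapshot(name): name is "scene" or "top" or "wrist"; returns (picture, depth): 420x560x3 uint8, red, green, blue; 420x560 float32, m along the optical axis (not along the pixel's ray), 0 where there is no reading.
- camera_params(name): a dict with "fx", "fy", "cx", "cy" (pixels), "rvec" (rotation vector, rad) and "tvec" (3), from world to camera coordinates, as OpenCV has them. Camera axes: x right, y down, z forward; pixel columns grow to the right and rows downward; lengths in m; the calibration is good to about 2 mm. The wrist camera is an equidistant fisheye: a pixel r from the principal point sees the ray r / f radians off the axis. A picture is of the moment at which its call begins: read the wrist's pose just before it. camera_params takes no time and is no camera call; for the wrist camera it gives the pose at the moment of the call.
- finish_job(): hands the job in; it is judged then, once.
The state is a dict: "clock": time; "q": joint angles; "qd": joint speeds; "joint_torque": joint torques, N m; "tool_pos": TCP position; "eef_rot": TCP orientation; "contact_force": force on the tool from outside, world axes, zero at the start; "moment": the same for the moment, N m; "opening": opening from 0.0 (shut) to 1.0 (fully open); "finger_force": force on a finger pad.
Only numpy, scipy, OpenCV 4.12 (cv2) and the standard library are available. Lean on these libraries where they do the work, as an engineer would, in place of code of your own. Each camera call takes 0.05 s, during which the arm holds its last target. There are 200 camera calls.

## Working session

There is one attempt and no reset: what is moved stays moved. The work goes in short steps, Python scripts to look and compute and a shell command to move; the robot and the scene stay as the last step left them, time stands still between calls to the robot, and variables do not carry over. Pictures are saved under pics/ and viewed, at most 10 in all, crops included, and the job is handed in when it is done.

```bash
ls; mkdir -p pics; python3 - <<'E'
from plant import *
import cv2,numpy as np
s=get_state();print(s['clock'],s['tool_pos'],s['eef_rot'],s['opening'],s['contact_force'],grip_point_offset)
for n in ("scene","top"):
    p,d=snapshot(n);np.savez(f"pics/{n}0.npz",p=p,d=d);cv2.imwrite(f"pics/{n}0.png",p[:,:,::-1]);c=camera_params(n);print(n,c)
E
```

```text
pics
0.0 [0.28101186 0.55755995 0.23792379] [ 2.31227087e-01  9.72899390e-01 -8.87861276e-04 -1.54598062e-04] 1.0001961544838276 [-0.62708576 -0.79927677  0.19692226] 0.0187
scene {'fx': 444.7864680048777, 'fy': 444.7864680048777, 'cx': 282.4297791416961, 'cy': 207.7027433153867, 'rvec': array([ 2.05743701, -0.5632775 ,  0.30887961]), 'tvec': array([-0.47231641,  0.17662764,  1.3136956 ])}
top {'fx': 545.9138983933044, 'fy': 545.9138983933044, 'cx': 270.49931030760945, 'cy': 214.64373312533064, 'rvec': array([ 2.15478387, -2.19171532,  0.08940927]), 'tvec': array([-0.03958908,  0.50035902,  1.63799845])}
```

View pics/scene0.png

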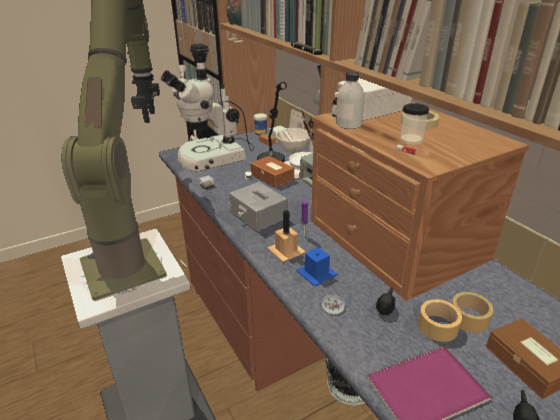

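View pics/top0.png

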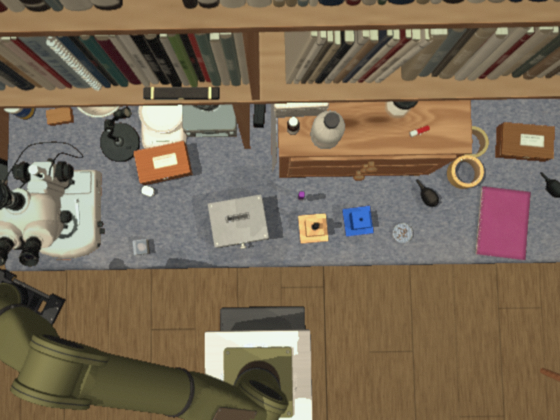

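Top view: wood stand with the black rod at (313,228), blue stand at (358,221), and a purple rod at (302,195). The box is at (238,220) with its slot at (238,217), and the dish at (402,232). In the scene view, the black-handled rod (286,222) stands in the light-wood stand (286,243), and both match the description. The purple rod (305,215) and blue stand (317,265) are the look-alikes. I'll confirm this in a crop.

```bash
cat > h.py <<'E'
import numpy as np,cv2
from plant import *
def Rt(c): return cv2.Rodrigues(np.array(c['rvec']))[0],np.array(c['tvec'])
def rays(c,uv,fish=False):
    """unit-depth (pinhole) or unit-length (fisheye) world ray directions and camera centre"""
    R,t=Rt(c);uv=np.atleast_2d(np.float64(uv));a=(uv-[c['cx'],c['cy']])/[c['fx'],c['fy']]
    if fish:
        r=np.linalg.norm(a,axis=1,keepdims=True)+1e-12;d=np.hstack([a/r*np.sin(r),np.cos(r)])
    else: d=np.hstack([a,np.ones((len(a),1))])
    return -R.T@t,d@R
def onplane(c,uv,z,fish=False):
    o,d=rays(c,uv,fish);return o+d*((z-o[2])/d[:,2:])
def cloud(c,D,fish=False):
    v,u=np.mgrid[:D.shape[0],:D.shape[1]];o,d=rays(c,np.c_[u.ravel(),v.ravel()],fish)
    if fish: d=d/(d@Rt(c)[0][2])[:,None]
    return (o+d*D.ravel()[:,None]).reshape(*D.shape,3)
def project(c,X,fish=False):
    R,t=Rt(c);p=np.atleast_2d(X)@R.T+t
    if fish:
        r=np.linalg.norm(p[:,:2],axis=1,keepdims=True)+1e-12;a=p[:,:2]/r*np.arctan2(r,p[:,2:])
    else: a=p[:,:2]/p[:,2:]
    return a*[c['fx'],c['fy']]+[c['cx'],c['cy']]
E
python3 - <<'E'
from h import *
s=np.load('pics/scene0.npz');t=np.load('pics/top0.npz')
a=cv2.resize(s['p'][170:300,220:350],(520,520),interpolation=3);b=cv2.resize(t['p'][170:260,195:395],None,fx=4,fy=4,interpolation=3)[:, :800]
cv2.imwrite('pics/c1.png',a[:,:,::-1])
for n,f in(('scene',s),('top',t)):
    P=cloud(camera_params(n),f['d']);
    pts={'scene':dict(rodtop=(287,212),stand=(280,240),box=(255,195),blue=(317,252),purple=(305,204)),'top':dict(rodtop=(317,225),stand=(306,222),box=(225,215),slot=(238,217),blue=(360,218),purple=(302,195),dish=(402,232),table=(285,240))}[n]
    for k,(u,v) in pts.items(): print(n,k,P[v,u].round(4),f['p'][v,u])
P=cloud(camera_params('top'),t['d'])
g=P[180:260,200:290].reshape(-1,3);g=g[abs(g[:,2]-.08)<.006][:,:2].astype(np.float32);print('box',len(g),cv2.minAreaRect(g))
g=P[200:250,290:335].reshape(-1,3);k=g[abs(g[:,2]-.068)<.006][:,:2].astype(np.float32);print('block',len(k),cv2.minAreaRect(k))
k=g[g[:,2]>.12];print('rod',len(k),k.mean(0),k[:,2].max(),cv2.minAreaRect(k[:,:2].astype(np.float32)))
E
```

```text
scene rodtop [ 0.4571 -0.1825  0.1441] [38 37 36]
scene stand [ 0.4346 -0.1789  0.0499] [130  98  67]
scene box [0.4735 0.0576 0.0791] [160 154 142]
scene blue [ 0.4824 -0.3054  0.0681] [ 54 101 182]
scene purple [ 0.5461 -0.1425  0.1236] [102  51 107]
top rodtop [ 0.4571 -0.1787  0.1468] [40 39 38]
top stand [ 0.4721 -0.1529  0.0655] [233 187 119]
top box [0.4954 0.0848 0.0839] [188 183 168]
top slot [0.4917 0.049  0.05  ] [80 75 65]
top blue [ 0.4834 -0.317   0.0383] [ 32  65 122]
top purple [ 0.5442 -0.1392  0.1335] [164  79 171]
top dish [ 0.4413 -0.4513 -0.0038] [136 137 136]
top table [ 0.4226 -0.0911  0.0016] [109 111 114]
box 2060 ((0.4799341559410095, 0.048582497984170914), (0.13073056936264038, 0.16011565923690796), 8.550703048706055)
block 217 ((0.45837658643722534, -0.17657940089702606), (0.049757201224565506, 0.0505228117108345), 3.2085611820220947)
rod 46 [ 0.44244148 -0.15780981  0.37436409] 1.6754175208910673 ((0.4054373800754547, -0.12383802980184555), (0.020003920421004295, 0.16866809129714966), 44.78370666503906)
```

View pics/c1.png

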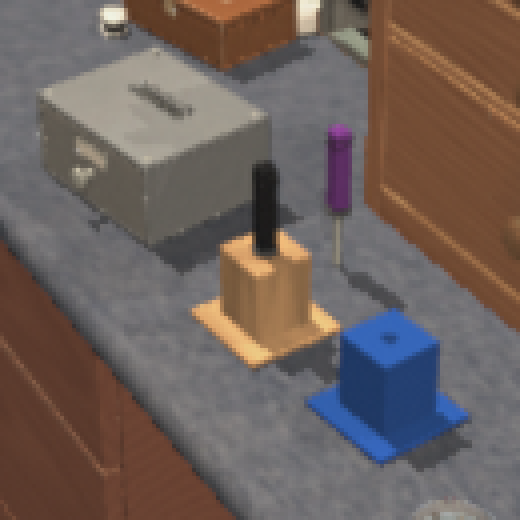

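The crop confirms it: the black-handled rod is in the light-wood stand, and the purple rod and blue stand are separate. I'll move towards a view above the box and stand.

```bash
echo '[{"jaw":1, "x":-0.03, "y":-0.05, "z":-0.02, "az":-0.1}, {"jaw":1, "x":-0.06, "y":-0.09, "z":-0.04, "az":-0.2}, {"jaw":1, "x":-0.085, "y":-0.135, "z":-0.06, "az":-0.3}, {"jaw":1, "x":-0.11, "y":-0.177, "z":-0.06, "az":-0.4}, {"jaw":1, "x":-0.145, "y":-0.2, "z":-0.06, "az":-0.47}, {"jaw":1, "x":-0.18, "y":-0.225, "z":-0.06, "az":-0.47}, {"jaw":1, "x":-0.22, "y":-0.25, "z":-0.06, "az":-0.47}, {"jaw":1, "x":-0.265, "y":-0.28, "z":-0.06, "az":-0.47}, {"jaw":1, "x":-0.31, "y":-0.315, "z":-0.06, "az":-0.47}, {"jaw":1, "x":-0.358, "y":-0.355, "z":-0.06, "az":-0.47}]' > mv.in && python3 -m handwheel mv.in
```

```text
clock: 1.1
tool_pos: [0.4323, 0.0996, 0.2987]
eef_rot: [-0.002, 1.0, 0.0, 0.0]
contact_force: [0.6, 0.0, -0.8]
opening: 0.999
finger_force: 0.0
```

```bash
cat > snap.py <<'E'
import sys
from h import *
n=sys.argv[1];c=camera_params('wrist');p,d=snapshot('wrist')
np.savez(f'pics/{n}.npz',p=p,d=d,R=Rt(c)[0],t=Rt(c)[1],**{k:c[k] for k in('fx','fy','cx','cy','rvec','tvec')})
cv2.imwrite(f'pics/{n}.png',p[:,:,::-1]);s=get_state();print(s['clock'],s['tool_pos'],s['eef_rot'],'cam',-Rt(c)[0].T@Rt(c)[1],Rt(c)[0].round(3).tolist(),c['fx'],c['cx'],c['cy'])
E
python3 snap.py w1
echo '[{"jaw":1, "x":-0.015, "y":-0.05}, {"jaw":1, "x":-0.02, "y":-0.1}, {"jaw":1, "x":-0.02, "y":-0.15}, {"jaw":1, "x":-0.02, "y":-0.2}, {"jaw":1, "x":-0.02, "y":-0.24}, {"jaw":1, "x":-0.02, "y":-0.24}]' > mv.in && python3 -m handwheel mv.in
python3 snap.py w2
```

```text
1.15 [0.43531967 0.0895384  0.29814918] [ 5.38921162e-03  9.99979856e-01 -3.33003402e-03  3.94483878e-04] cam [0.35255442 0.09976401 0.44357557] [[-0.001, 1.0, 0.0], [0.951, 0.001, 0.308], [0.308, 0.001, -0.951]] 325.19226210127806 271.30693888623534 213.61729767403253
clock: 1.75
tool_pos: [0.4512, -0.1452, 0.2981]
eef_rot: [0.004, 1.0, -0.002, -0.001]
contact_force: [0.4, -0.0, 0.2]
opening: 1.001
finger_force: 0.0
1.8 [ 0.45170155 -0.14136069  0.29820567] [ 1.90318019e-03  9.99997965e-01 -3.55093472e-04 -5.67529030e-04] cam [ 0.37171183 -0.14364694  0.44313991] [[0.01, 1.0, -0.003], [0.952, -0.009, 0.307], [0.307, -0.006, -0.952]] 325.19226210127806 271.30693888623534 213.61729767403253
```

View pics/w1.png

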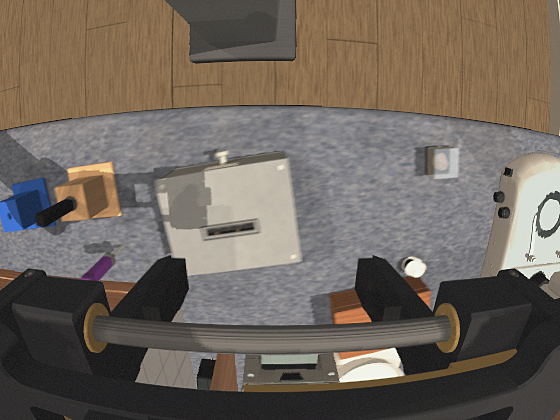

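View pics/w2.png

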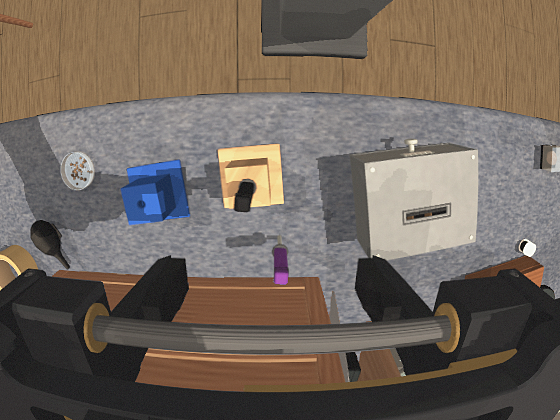

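w1 shows the slot at (230,230), running from (203,236) to (258,224). w2 shows the rod handle at (245,195) on the wood stand at (250,177), and the slot at (427,213). I'll measure these from both views.

```bash
cat > meas.py <<'E'
import sys
from h import *
def load(n):
    f=np.load(f'pics/{n}.npz');return {k:f[k] for k in f}
def box(n,roi):
    f=load(n);u0,v0,u1,v1=roi;P=cloud(f,f['d'],True)[v0:v1,u0:u1];
    top=P[...,2][abs(P[...,2]-.08)<.01];z=np.median(top)
    m=(f['p'][v0:v1,u0:u1].max(2)<110).astype(np.uint8)
    k,l,st,ce=cv2.connectedComponentsWithStats(m);i=1+np.argmax(st[1:,4])
    vv,uu=np.nonzero(l==i);X=onplane(f,np.c_[uu+u0,vv+v0],z,True)[:,:2]
    print(n,'z',z.round(4),'slot',st[i],cv2.minAreaRect((X*1e3).astype(np.float32)))
if __name__=='__main__':
    box('w1',(196,215,266,245));box('w2',(398,200,456,228))
    for n,roi in(('w1',(20,155,125,235)),('w2',(215,140,290,220))):
        f=load(n);u0,v0,u1,v1=roi;P=cloud(f,f['d'],True)[v0:v1,u0:u1];C=f['p'][v0:v1,u0:u1]
        w=(C[...,0]>C[...,2]+50.)
        b=w&(abs(P[...,2]-.068)<.005);X=P[b];print(n,'block z',np.median(X[:,2]),cv2.minAreaRect((X[:,:2]*1e3).astype(np.float32)))
        h=(C.max(2)<70)&(P[...,2]>.09)&(P[...,2]<.16)&(np.linalg.norm(P[...,:2]-[.458,-.178],axis=-1)<.025);X=P[h]
        print('handle',X.min(0),X.max(0),np.median(X,0))
        T=X[X[:,2]>X[:,2].max()-.006];print('top',len(T),T.mean(0),cv2.minAreaRect((T[:,:2]*1e3).astype(np.float32)))
E
python3 meas.py
python3 - <<'E'
import cv2
a=cv2.imread('pics/w2.png')[130:230,200:300]
cv2.imwrite('pics/c2.png',cv2.resize(a,(600,600),interpolation=cv2.INTER_CUBIC))
E
```

```text
w1 z 0.0789 slot [ 11   8  47  13 333] ((490.2508850097656, 49.79943084716797), (9.216606140136719, 57.78955841064453), 8.530956268310547)
w2 z 0.0791 slot [  8   7  41  13 270] ((489.82635498046875, 51.446083068847656), (9.355575561523438, 58.85475540161133), 8.709097862243652)
w1 block z 0.06694281979078859 ((458.523681640625, -174.67320251464844), (50.546390533447266, 51.34956741333008), 2.730330228805542)
handle [ 0.44961045 -0.18177993  0.09016861] [ 0.46699888 -0.16497652  0.1442912 ] [ 0.4560975  -0.16792281  0.12477204]
top 135 [ 0.45777022 -0.1726696   0.14200551] ((458.353515625, -173.96170043945312), (16.013097763061523, 16.84626007080078), 86.27544403076172)
w2 block z 0.06703074893842803 ((458.9967956542969, -174.89576721191406), (50.043128967285156, 50.77177047729492), 3.6022257804870605)
handle [ 0.45018629 -0.18165531  0.09029219] [ 0.46726243 -0.16560854  0.14475207] [ 0.45348627 -0.17317656  0.14116822]
top 237 [ 0.45811818 -0.17373282  0.14236656] ((458.6888427734375, -173.7288055419922), (14.846738815307617, 15.756805419921875), 83.21261596679688)
```

View pics/c2.png

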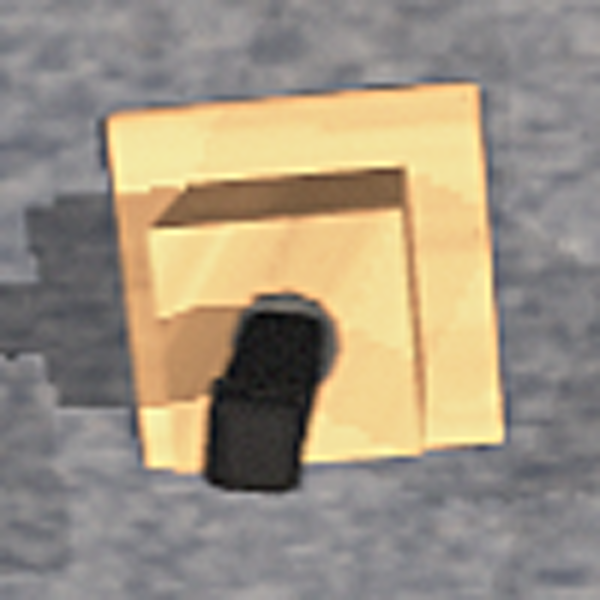

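```bash
echo '[{"jaw":1, "y":-0.012, "z":0.04, "az":0.07}, {"jaw":1, "y":-0.012, "z":0.08, "az":0.07}, {"jaw":1, "y":-0.012, "z":0.12, "az":0.07}, {"jaw":1, "y":-0.012, "z":0.13, "az":0.07}, {"jaw":1, "y":-0.012, "z":0.13, "az":0.07}, {"jaw":1, "y":-0.012, "z":0.13, "az":0.07}]' > mv.in && python3 -m handwheel mv.in; python3 snap.py w3; python3 - <<'E'
from meas import *
f=load('w3');P=cloud(f,f['d'],True);C=f['p']
h=(C.max(2)<75)&(P[...,2]>.07)&(P[...,2]<.16)&(np.linalg.norm(P[...,:2]-[.458,-.174],axis=-1)<.022);X=P[h];T=X[X[:,2]>X[:,2].max()-.005]
print(X.min(0),X.max(0),T.mean(0),cv2.minAreaRect((T[:,:2]*1e3).astype(np.float32)))
E
```

```text
clock: 2.4
tool_pos: [0.4536, -0.1496, 0.1699]
eef_rot: [0.033, 0.999, 0.0, 0.001]
contact_force: [-0.5, -0.2, 0.4]
opening: 1.001
finger_force: 0.0
2.45 [ 0.45385794 -0.14997452  0.17025933] [ 3.29815211e-02  9.99454768e-01 -1.60337035e-04  1.53634436e-03] cam [ 0.373734   -0.14397843  0.31465974] [[0.067, 0.998, 0.0], [0.949, -0.064, 0.31], [0.309, -0.021, -0.951]] 325.19226210127806 271.30693888623534 213.61729767403253
[ 0.44814387 -0.184059    0.07004389] [ 0.46707797 -0.16480079  0.1444264 ] [ 0.45765363 -0.17424167  0.14234349] ((458.2046813964844, -174.4343719482422), (15.841449737548828, 15.962326049804688), 82.7494888305664)
```

View pics/w3.png

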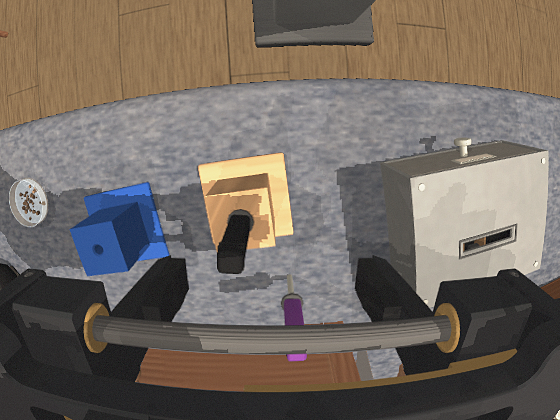

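w3 shows the rod top at about (232,262) between the fingers, with the purple rod well clear of the finger line. I'll align and then descend.

```bash
echo '[{"jaw":1, "x":-0.006, "y":-0.024, "az":0.05}, {"jaw":1, "x":-0.006, "y":-0.024, "z":0.01, "az":0.05}, {"jaw":1, "x":-0.006, "y":-0.024, "z":0.04, "az":0.05}, {"jaw":1, "x":-0.006, "y":-0.024, "z":0.067, "az":0.05}, {"jaw":1, "x":-0.006, "y":-0.024, "z":0.067, "az":0.05}, {"jaw":1, "x":-0.006, "y":-0.024, "z":0.067, "az":0.05}]' > mv.in && python3 -m handwheel mv.in
```

```text
clock: 3.05
tool_pos: [0.4571, -0.1742, 0.1023]
eef_rot: [0.058, 0.998, 0.0, 0.0]
contact_force: [0.8, -0.6, -0.1]
opening: 0.997
finger_force: 0.0
```

```bash
echo '[{"jaw":0.5}, {"jaw":0}, {"jaw":0}, {"jaw":0}, {"jaw":0}, {"jaw":0}, {"jaw":0}, {"jaw":0}]' > mv.in && python3 -m handwheel mv.in 40; python3 snap.py w4
```

```text
clock: 3.85
tool_pos: [0.4569, -0.1747, 0.1016]
eef_rot: [0.058, 0.998, 0.0, -0.0]
contact_force: [0.5, -0.4, -0.3]
opening: 0.298
finger_force: 0.0
3.9 [ 0.45687965 -0.17467287  0.1016489 ] [ 5.83727762e-02  9.98294854e-01  4.94076414e-05 -4.06325008e-05] cam [ 0.37768441 -0.16493262  0.24658216] [[0.118, 0.993, 0.0], [0.945, -0.113, 0.308], [0.306, -0.036, -0.951]] 325.19226210127806 271.30693888623534 213.61729767403253
```

```bash
echo '[{"jaw":0}, {"jaw":0}, {"jaw":0}, {"jaw":0}]' > mv.in && python3 -m handwheel mv.in 40;python3 -c "
from plant import *;s=get_state();print(s['tool_pos'],s['eef_rot'],s['moment'])"
```

```text
clock: 4.3
tool_pos: [0.4569, -0.1747, 0.1016]
eef_rot: [0.058, 0.998, 0.0, -0.0]
contact_force: [-0.6, -0.7, -0.8]
opening: 0.177
finger_force: 40.0
[ 0.45687351 -0.17467171  0.10164538] [ 5.83794732e-02  9.98294462e-01  5.68548066e-05 -3.64983019e-05] [ 0.04696551 -0.03211673 -0.0343919 ]
```

Gripped. Next I'll lift it straight out and carry it over the slot, turning the hand to line up with the box.

```bash
echo '[{"jaw":0, "z":-0.02}, {"jaw":0, "z":-0.05}, {"jaw":0, "z":-0.08}, {"jaw":0, "z":-0.105}, {"jaw":0, "z":-0.105}, {"jaw":0, "x":-0.001, "y":0.04, "z":-0.105, "az":-0.05}, {"jaw":0, "x":-0.002, "y":0.08, "z":-0.105, "az":-0.1}, {"jaw":0, "x":-0.003, "y":0.12, "z":-0.105, "az":-0.16}, {"jaw":0, "x":-0.004, "y":0.16, "z":-0.105, "az":-0.22}, {"jaw":0, "x":-0.005, "y":0.2, "z":-0.105, "az":-0.266}]' > mv.in && python3 -m handwheel mv.in
echo '[{"jaw":0, "x":0.007, "y":0.026}, {"jaw":0, "x":0.007, "y":0.026}, {"jaw":0, "x":0.007, "y":0.026}, {"jaw":0, "x":0.007, "y":0.026}]' > mv.in && python3 -m handwheel mv.in; python3 snap.py w5; python3 - <<'E'
from h import *
p,d=snapshot('top');np.savez('pics/top5.npz',p=p,d=d);s=get_state();print(s['tool_pos'],s['eef_rot'],s['contact_force'],s['finger_force'])
a=cv2.imread('pics/w5.png')[150:350,160:360];cv2.imwrite('pics/c5.png',cv2.resize(a,(600,600),interpolation=2))
E
```

```text
clock: 5.3
tool_pos: [0.4845, 0.0248, 0.2057]
eef_rot: [-0.076, 0.997, -0.0, -0.001]
contact_force: [0.9, 0.2, -1.2]
opening: 0.176
finger_force: 40.0
clock: 5.7
tool_pos: [0.4743, 0.0464, 0.2062]
eef_rot: [-0.073, 0.997, -0.001, -0.0]
contact_force: [0.1, -0.2, -0.5]
opening: 0.176
finger_force: 40.0
5.75 [0.47439143 0.04631593 0.20629173] [-7.32353303e-02  9.97314503e-01 -4.87575977e-04 -3.60573088e-04] cam [0.39551242 0.03530303 0.35117119] [[-0.145, 0.989, -0.001], [0.942, 0.138, 0.307], [0.304, 0.044, -0.952]] 325.19226210127806 271.30693888623534 213.61729767403253
[0.4744882  0.04640908 0.206403  ] [-7.31863486e-02  9.97318189e-01 -3.81987494e-04 -2.06563095e-04] [ 0.32235341 -0.02526961 -0.44329865] 39.99975420534611
```

View pics/c5.png

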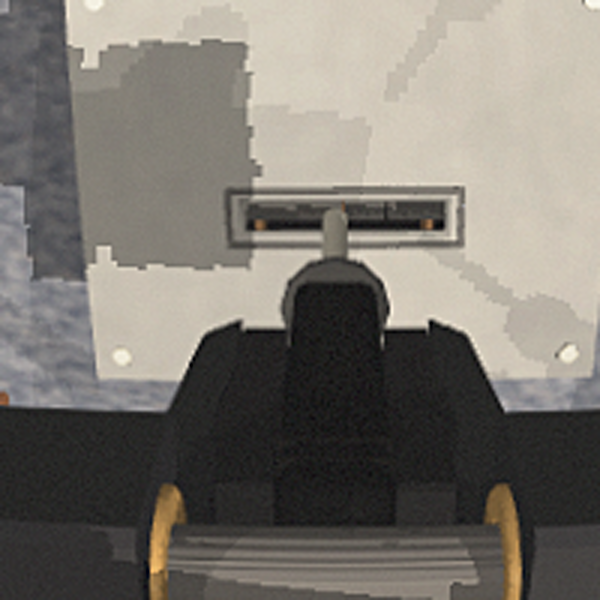

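The tip is visible at crop (335,206), which is full-image (271.7,218.7), in front of the slot mouth around (275,222). I'll compute the offset.

```bash
python3 - <<'E'
from meas import *
f=load('w5');t=np.array([.47439,.04632,.20629]);yaw=-2*0.0732
ex=np.array([-np.cos(.1465),-np.sin(.1465)]);ey=np.array([-np.sin(.1465),np.cos(.1465)])  # tool x,y in world
rim=onplane(f,(271.67,218.67),t[2]-.0856,True)[0];tip=rim[:2]-ex*.003
print('tip',tip,'tip-tcp tool xy',(tip-t[:2])@ex,(tip-t[:2])@ey)
g=f['p'].astype(int).max(2)
print(g[212:236,240].tolist());print(g[212:236,290].tolist());print(g[222,230:320].tolist())
box('w5',(237,214,312,230))
P=cloud(f,f['d'],True);print('mid depth z row 221',(P[221,240:310:3,2]*1e3).round(0).tolist())
E
```

```text
tip [0.47603806 0.04716921] tip-tcp tool xy -0.0017543669197687588 0.0005995339288476643
[112, 76, 66, 138, 100, 96, 103, 110, 112, 119, 121, 123, 126, 127, 134, 131, 131, 138, 104, 69, 77, 123, 132, 133]
[137, 120, 134, 208, 161, 108, 105, 70, 75, 76, 81, 47, 29, 22, 60, 151, 177, 208, 160, 112, 132, 197, 213, 211]
[136, 132, 131, 135, 124, 92, 73, 118, 137, 125, 121, 107, 76, 63, 65, 59, 58, 60, 65, 68, 66, 69, 67, 70, 65, 68, 68, 67, 66, 74, 79, 82, 80, 80, 81, 79, 77, 93, 131, 135, 130, 129, 119, 117, 147, 116, 75, 83, 82, 83, 88, 88, 83, 86, 91, 89, 85, 90, 37, 64, 81, 81, 80, 83, 80, 75, 80, 80, 81, 78, 74, 69, 70, 68, 75, 75, 75, 67, 101, 162, 197, 219, 147, 117, 133, 203, 210, 207, 207, 206]
w5 z 0.0785 slot [  3   2  69  14 607] ((490.7984619140625, 51.55110549926758), (11.796165466308594, 60.75422286987305), 7.408357620239258)
mid depth z row 221 [78.0, 55.0, 56.0, 55.0, 56.0, 56.0, 54.0, 55.0, 54.0, 56.0, 125.0, 125.0, 55.0, 54.0, 55.0, 56.0, 54.0, 53.0, 55.0, 55.0, 56.0, 55.0, 55.0, 78.0]
```

```bash
python3 - <<'E'
from meas import *
f=load('w5');print('slot w5',onplane(f,(274.7,221.2),.0787,True)[0])
b=np.deg2rad(8.5);ex=np.array([np.cos(b),np.sin(b)]);ey=np.array([-np.sin(b),np.cos(b)]);s=np.array([.4903,.0507])
for n in('w1','w2','w5'):
    f=load(n)
    for o in(-.002,0,.002):
        yy=np.arange(-30,31,1)/1e3;X=np.c_[s+ex*o+yy[:,None]*ey,np.full(len(yy),.055)]
        uv=project(f,X,True).astype(np.float32);g=cv2.remap(f['p'].max(2),uv[:,0].copy(),uv[:,1].copy(),1).ravel();print(n,o,g.tolist())
E
```

```text
slot w5 [0.48915648 0.05181774 0.0787    ]
w1 -0.002 [182, 178, 176, 173, 171, 171, 174, 174, 176, 178, 180, 174, 171, 171, 169, 170, 174, 175, 178, 176, 176, 174, 170, 170, 168, 167, 169, 171, 177, 178, 176, 175, 173, 175, 176, 178, 182, 186, 184, 178, 174, 173, 175, 175, 175, 181, 184, 180, 175, 173, 171, 171, 175, 174, 177, 179, 182, 177, 172, 166, 168]
w1 0 [121, 124, 122, 114, 109, 108, 115, 118, 119, 122, 124, 124, 118, 115, 113, 114, 117, 119, 122, 124, 128, 121, 116, 115, 115, 116, 118, 121, 124, 130, 127, 122, 121, 121, 123, 125, 124, 130, 132, 131, 126, 123, 118, 119, 123, 126, 127, 130, 129, 126, 124, 119, 115, 118, 124, 126, 128, 126, 123, 127, 132]
w1 0.002 [155, 152, 149, 145, 144, 145, 150, 155, 155, 151, 151, 149, 145, 144, 146, 150, 155, 154, 152, 153, 152, 147, 145, 144, 144, 148, 151, 152, 154, 154, 151, 153, 155, 155, 157, 159, 160, 164, 164, 160, 156, 154, 153, 152, 153, 155, 161, 164, 157, 153, 150, 148, 148, 152, 154, 158, 165, 160, 157, 157, 162]
w2 -0.002 [199, 200, 199, 200, 201, 202, 203, 203, 205, 205, 204, 204, 202, 201, 204, 204, 203, 203, 203, 203, 200,
[... 1062 characters left out ...]
 128, 138, 139, 137, 139, 137, 140, 141, 144, 141, 138, 140, 140, 141, 141, 140]
w5 0 [72, 69, 96, 112, 113, 106, 109, 107, 110, 109, 110, 109, 107, 106, 104, 104, 103, 102, 103, 105, 104, 103, 102, 102, 101, 105, 99, 97, 99, 108, 128, 125, 126, 128, 126, 126, 119, 122, 135, 133, 132, 133, 134, 133, 132, 134, 134, 134, 131, 132, 132, 129, 131, 129, 115, 128, 129, 129, 131, 126, 126]
w5 0.002 [101, 133, 160, 161, 160, 161, 157, 158, 158, 158, 155, 156, 159, 158, 153, 151, 151, 150, 151, 154, 151, 152, 154, 152, 150, 152, 152, 154, 150, 151, 152, 155, 150, 151, 148, 149, 155, 164, 163, 162, 162, 161, 163, 163, 164, 165, 164, 161, 159, 159, 158, 159, 155, 154, 155, 158, 155, 155, 153, 154, 157]
```

```bash
python3 - <<'E'
from meas import *
b=np.deg2rad(8.5);ex=np.array([np.cos(b),np.sin(b)]);ey=np.array([-np.sin(b),np.cos(b)]);s=np.array([.4898,.0513])
for n in('w1','w5'):
    f=load(n)
    for o in(.005,.007,.009,.011):
        yy=np.arange(-30,31,1)/1e3;X=np.c_[s+ex*o+yy[:,None]*ey,np.full(len(yy),.0555)]
        uv=project(f,X,True).astype(np.float32);g=cv2.remap(f['p'].max(2),uv[:,0].copy(),uv[:,1].copy(),1).ravel();print(n,o,uv[0],uv[-1],g.tolist())
E
```

```text
w1 0.005 [211.01764 228.88593] [256.77725 222.56349] [76, 75, 75, 77, 81, 83, 85, 88, 92, 93, 92, 91, 90, 81, 78, 77, 75, 78, 78, 79, 81, 87, 89, 90, 91, 85, 80, 75, 71, 68, 68, 73, 78, 77, 80, 81, 83, 85, 89, 89, 86, 85, 80, 75, 73, 71, 63, 60, 61, 63, 63, 62, 60, 64, 80, 111, 130, 141, 146, 154, 163]
w1 0.007 [211.33438 230.32002] [257.0304  224.03279] [62, 61, 60, 61, 61, 60, 61, 60, 60, 62, 64, 63, 62, 63, 63, 62, 62, 65, 65, 65, 66, 68, 69, 71, 71, 67, 65, 63, 62, 60, 59, 63, 62, 61, 64, 65, 67, 69, 69, 69, 65, 61, 63, 61, 61, 63, 65, 64, 61, 62, 62, 59, 61, 70, 88, 115, 133, 142, 150, 159, 167]
w1 0.009 [211.65097 231.74959] [257.28293 225.49738] [54, 53, 54, 58, 62, 65, 65, 67, 66, 65, 65, 61, 58, 57, 58, 65, 64, 64, 66, 63, 62, 61, 60, 61, 61, 60, 60, 63, 60, 60, 62, 65, 71, 76, 79, 80, 76, 72, 66, 59, 53, 53, 56, 58, 62, 60, 61, 63, 59, 59, 60, 59, 58, 60, 83, 110, 133, 148, 151, 157, 164]
w1 0.011 [211.96742 233.17459] [257.53488 226.95723] [22, 41, 63, 82, 91, 96, 98, 96, 85, 73, 63, 55, 39, 32, 29, 27, 25, 28, 29, 27, 30, 29, 27, 25, 22, 24, 27, 29, 28, 33, 50, 71, 86, 95
[... 637 characters left out ...]
, 75, 71, 75, 62, 51, 73, 75, 72, 70, 66, 63, 73, 74, 70, 71, 67, 73, 77, 73, 71, 70]
w5 0.009 [242.8181 222.6956] [304.84616 222.52518] [51, 55, 84, 96, 84, 67, 58, 52, 52, 52, 55, 54, 55, 53, 55, 55, 60, 62, 62, 63, 63, 60, 57, 71, 115, 133, 131, 129, 123, 115, 129, 121, 58, 59, 60, 64, 62, 62, 60, 63, 66, 65, 64, 57, 41, 53, 60, 59, 62, 62, 58, 58, 62, 61, 55, 68, 77, 94, 107, 79, 58]
w5 0.011 [242.88333 224.64102] [304.7832  224.46971] [26, 36, 115, 144, 116, 70, 28, 26, 28, 27, 28, 27, 24, 26, 23, 22, 26, 28, 27, 25, 25, 24, 25, 57, 117, 136, 132, 130, 123, 116, 110, 99, 22, 22, 25, 25, 23, 26, 26, 26, 23, 26, 24, 24, 28, 26, 25, 27, 27, 24, 25, 25, 24, 23, 24, 54, 80, 122, 151, 85, 29]
```

The strip reads about 24 mm below the mouth, with a dark gap edge about 14 mm to +y of the slot centre. That puts the tab around +6.5 mm. I'll align the rod above that point and check.

```bash
echo '[{"jaw":0, "x":-0.014, "y":0.009}, {"jaw":0, "x":-0.014, "y":0.009, "z":0.015}, {"jaw":0, "x":-0.014, "y":0.009, "z":0.032}, {"jaw":0, "x":-0.014, "y":0.009, "z":0.032}, {"jaw":0, "x":-0.014, "y":0.009, "z":0.032}, {"jaw":0, "x":-0.014, "y":0.009, "z":0.032}]' > mv.in && python3 -m handwheel mv.in; python3 snap.py w6; python3 - <<'E'
import cv2
a=cv2.imread('pics/w6.png')[190:290,210:340];cv2.imwrite('pics/c6.png',cv2.resize(a,(780,600),interpolation=2))
E
```

```text
clock: 6.4
tool_pos: [0.4874, 0.0587, 0.1753]
eef_rot: [-0.074, 0.997, 0.0, 0.001]
contact_force: [0.1, 0.2, -1.3]
opening: 0.178
finger_force: 40.0
6.45 [0.48744177 0.05880484 0.17542022] [-7.41768466e-02  9.97244833e-01  9.27299836e-05  7.28443325e-04] cam [0.40834797 0.04723411 0.3201747 ] [[-0.146, 0.989, 0.0], [0.941, 0.139, 0.309], [0.306, 0.045, -0.951]] 325.19226210127806 271.30693888623534 213.61729767403253
```

View pics/c6.png

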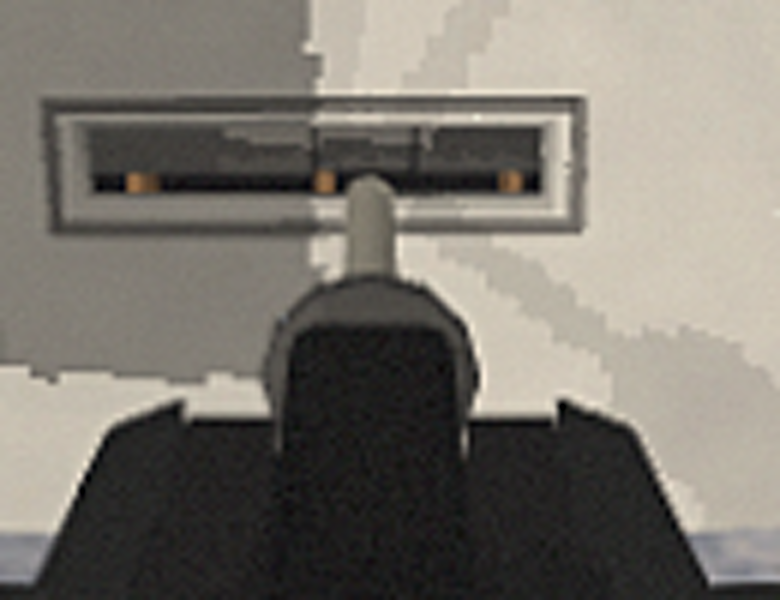

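Both gap edges are visible at crop columns 316 and 418, and the rod at 370 sits centred between them. I'll check the offset across the slot.

```bash
python3 - <<'E'
from meas import *
f=load('w6');bx=np.array([.989,.148])
F=lambda x,y:(210+x/6,190+y/6)
for zt in (.0898,.0886):
    print('tip',zt,(onplane(f,F(370,176),zt,True)[0][:2]+bx*.003)@bx)
for zm in(.0787,.08):
    e=[onplane(f,F(370,y),zm,True)[0][:2]@bx for y in(125,192)];print('slot',zm,e,np.mean(e))
g=f['p'].max(2)
for u in(255,262,285,292): print(u,g[203:232,u].tolist())
print(g[214:228,271].tolist())
E
```

```text
tip 0.0898 0.49331947650287383
tip 0.0886 0.493733441823719
slot 0.0787 [np.float64(0.48714717197166396), np.float64(0.4963707424290919)] 0.49175895720037793
slot 0.08 [np.float64(0.4867364022323165), np.float64(0.4959103167977845)] 0.4913233595150505
255 [126, 133, 140, 75, 71, 83, 131, 97, 101, 104, 110, 68, 65, 79, 77, 69, 39, 18, 23, 88, 131, 137, 133, 119, 91, 71, 98, 126, 131]
262 [159, 155, 166, 76, 61, 100, 154, 160, 67, 60, 66, 59, 44, 42, 45, 58, 65, 74, 66, 81, 176, 159, 158, 121, 75, 73, 148, 201, 211]
285 [195, 198, 231, 90, 113, 129, 214, 171, 65, 58, 66, 58, 64, 63, 75, 60, 37, 26, 30, 105, 154, 157, 185, 131, 102, 101, 178, 199, 190]
292 [208, 209, 224, 91, 112, 126, 211, 169, 68, 59, 66, 65, 63, 75, 78, 55, 30, 26, 32, 99, 171, 175, 202, 145, 115, 108, 195, 215, 195]
[62, 68, 62, 78, 45, 100, 133, 128, 131, 126, 126, 127, 125, 126]
```

```bash
echo '[{"jaw":0, "x":0.001}, {"jaw":0, "x":0.001, "z":0.004}, {"jaw":0, "x":0.001, "z":0.007}, {"jaw":0, "x":0.001, "z":0.009}, {"jaw":0, "x":0.001, "z":0.0105}, {"jaw":0, "x":0.001, "z":0.0105}]' > mv.in && python3 -m handwheel mv.in
```

```text
clock: 7.05
tool_pos: [0.4857, 0.0589, 0.1639]
eef_rot: [-0.075, 0.997, -0.0, -0.0]
contact_force: [0.4, -0.1, -0.4]
opening: 0.174
finger_force: 40.0
```

```bash
echo '[{"jaw":0, "z":0.001}, {"jaw":0, "z":0.001}]' > mv.in && python3 -m handwheel mv.in; echo '[{"jaw":0, "z":0.001}, {"jaw":0, "z":0.001}]' > mv.in && python3 -m handwheel mv.in
```

```text
clock: 7.25
tool_pos: [0.4859, 0.0589, 0.1631]
eef_rot: [-0.075, 0.997, 0.0, -0.0]
contact_force: [-0.1, 0.3, -0.3]
opening: 0.177
finger_force: 40.0
clock: 7.45
tool_pos: [0.4859, 0.0589, 0.1622]
eef_rot: [-0.075, 0.997, 0.0, -0.0]
contact_force: [-0.4, -0.9, -1.4]
opening: 0.175
finger_force: 40.0
```

It's in the slot with no contact. Continuing down slowly.

```bash
echo '[{"jaw":0, "z":0.003}, {"jaw":0, "z":0.006}, {"jaw":0, "z":0.009}, {"jaw":0, "z":0.012}, {"jaw":0, "z":0.014}, {"jaw":0, "z":0.015}, {"jaw":0, "z":0.015}]' > mv.in && python3 -m handwheel mv.in
```

```text
clock: 8.15
tool_pos: [0.4858, 0.0589, 0.1471]
eef_rot: [-0.075, 0.997, 0.0, -0.0]
contact_force: [0.5, 0.8, -0.4]
opening: 0.176
finger_force: 40.0
```

```bash
for i in 1 ; do echo '[{"jaw":0, "z":0.001}, {"jaw":0, "z":0.001}]' > mv.in && python3 -m handwheel mv.in | grep -E "pos|contact"; echo '[{"jaw":0, "z":0.001}, {"jaw":0, "z":0.001}]' > mv.in && python3 -m handwheel mv.in | grep -E "pos|contact"; done
```

```text
tool_pos: [0.4859, 0.0589, 0.1462]
contact_force: [0.0, 0.2, 0.4]
tool_pos: [0.4859, 0.0589, 0.1452]
contact_force: [-0.3, -0.0, -0.8]
```

```bash
echo '[{"jaw":0, "z":0.001}, {"jaw":0, "z":0.001}]' > mv.in && python3 -m handwheel mv.in | grep -E "pos|contact"; echo '[{"jaw":0, "z":0.001}, {"jaw":0, "z":0.001}]' > mv.in && python3 -m handwheel mv.in | grep -E "pos|contact"
```

```text
tool_pos: [0.4859, 0.0589, 0.1441]
contact_force: [0.3, -0.1, -0.4]
tool_pos: [0.4859, 0.0589, 0.1431]
contact_force: [0.4, 0.5, -1.1]
```

```bash
echo '[{"jaw":0, "z":0.001}, {"jaw":0, "z":0.001}]' > mv.in && python3 -m handwheel mv.in | grep -E "pos|contact"
```

```text
tool_pos: [0.4858, 0.0589, 0.1421]
contact_force: [-0.0, 0.2, -0.7]
```

```bash
echo '[{"jaw":0, "z":0.001}, {"jaw":0, "z":0.001}]' > mv.in && python3 -m handwheel mv.in | grep -E "pos|contact"
```

```text
tool_pos: [0.486, 0.0589, 0.1415]
contact_force: [-1.8, 0.8, 3.4]
```

```bash
echo '[{"jaw":0, "z":0.001}, {"jaw":0, "z":0.001}]' > mv.in && python3 -m handwheel mv.in | grep -E "pos|contact"
```

```text
tool_pos: [0.486, 0.0589, 0.1405]
contact_force: [-0.6, 0.5, 5.1]
```

```bash
echo '[{"jaw":0, "z":0.0007}, {"jaw":0, "z":0.0007}]' > mv.in && python3 -m handwheel mv.in | grep -E "pos|contact"
```

```text
tool_pos: [0.486, 0.0589, 0.1398]
contact_force: [-1.1, -0.7, 4.2]
```

The inside gives: about 4 N with steady travel, so the rod is on the tab. Pressing on gently.

```bash
python3 snap.py d0 >/dev/null; echo '[{"jaw":0, "z":0.0007}, {"jaw":0, "z":0.001}, {"jaw":0, "z":0.001}]' > mv.in && python3 -m handwheel mv.in | grep -E "pos|contact"; python3 snap.py d1 >/dev/null; cat > dr.py <<'E'
import sys
from meas import *
for n in sys.argv[1:]:
    f=load(n);P=cloud(f,f['d'],True).reshape(-1,3);r=P[:,:2]-[.4799,.0500];b=np.deg2rad(8.5)
    X=r@[np.cos(b),np.sin(b)];Y=r@[-np.sin(b),np.cos(b)];k=(abs(Y)<.065)&(P[:,2]>.015)&(P[:,2]<.075)&(X>-.16)&(X<-.04)
    print(n,k.sum(),np.percentile(X[k],[1,5,10,50]).round(4))
E
python3 dr.py d0 d1
```

```text
tool_pos: [0.4861, 0.0589, 0.1389]
contact_force: [-0.7, 0.9, 7.4]
d0 469 [-0.0796 -0.0789 -0.0782 -0.0698]
d1 479 [-0.0802 -0.0795 -0.0787 -0.0705]
```

```bash
echo '[{"jaw":0, "z":0.0007}, {"jaw":0, "z":0.0007}]' > mv.in && python3 -m handwheel mv.in | grep -E "pos|contact"
```

```text
tool_pos: [0.4861, 0.0589, 0.1381]
contact_force: [-0.3, 0.8, 6.9]
```

```bash
echo '[{"jaw":0, "z":0.0007}, {"jaw":0, "z":0.0007}]' > mv.in && python3 -m handwheel mv.in | grep -E "pos|contact";python3 snap.py d2 >/dev/null; python3 dr.py d2
```

```text
tool_pos: [0.4861, 0.0589, 0.1374]
contact_force: [-0.7, -0.2, 4.9]
d2 509 [-0.0802 -0.0795 -0.0787 -0.0698]
```

```bash
echo '[{"jaw":0, "z":0.0007}, {"jaw":0, "z":0.001}, {"jaw":0, "z":0.001}]' > mv.in && python3 -m handwheel mv.in | grep -E "pos|contact"
```

```text
tool_pos: [0.4861, 0.0589, 0.1363]
contact_force: [-0.2, 0.1, 5.4]
```

```bash
echo '[{"jaw":0, "z":0.0007}, {"jaw":0, "z":0.001}, {"jaw":0, "z":0.001}]' > mv.in && python3 -m handwheel mv.in | grep -E "pos|contact"; python3 snap.py d3 >/dev/null; python3 dr.py d3
```

```text
tool_pos: [0.4861, 0.0589, 0.1352]
contact_force: [-0.7, -0.2, 6.6]
d3 4441 [-0.1137 -0.1092 -0.0983 -0.0922]
```

The drawer has sprung out: its front moved from -0.080 to about -0.114. I'll withdraw the rod straight up.

```bash
echo '[{"jaw":0, "z":-0.01}, {"jaw":0, "z":-0.025}, {"jaw":0, "z":-0.045}, {"jaw":0, "z":-0.07}, {"jaw":0, "z":-0.07}, {"jaw":0, "z":-0.07}]' > mv.in && python3 -m handwheel mv.in; python3 snap.py d4; python3 dr.py d4; python3 - <<'E'
import numpy as np
s=np.array([.4569,-.1747]);from plant import get_state
t=get_state();p=np.array(t['tool_pos']);q=t['eef_rot'];a=2*np.arctan2(q[0],q[1]);yaw=-a
ex=np.array([-np.cos(yaw),-np.sin(yaw)]);ey=np.array([-np.sin(yaw),np.cos(yaw)]);w=s-p[:2]
print(p,yaw,'tool dx dy',w@ex,w@ey,'rz',yaw+.1168)
E
```

```text
clock: 11.85
tool_pos: [0.4858, 0.0587, 0.2052]
eef_rot: [-0.074, 0.997, 0.0, 0.0]
contact_force: [-0.4, 0.8, -1.3]
opening: 0.177
finger_force: 40.0
11.9 [0.48534332 0.05861055 0.20462318] [-7.44552553e-02  9.97224194e-01 -6.18635571e-05 -5.63244085e-04] cam [0.40687684 0.04725214 0.35013221] [[-0.147, 0.989, 0.0], [0.941, 0.139, 0.309], [0.305, 0.045, -0.951]] 325.19226210127806 271.30693888623534 213.61729767403253
d4 2510 [-0.1139 -0.1089 -0.0985 -0.0924]
[0.48534332 0.05861055 0.20462318] 0.14904846193718868 tool dx dy 0.06277392801514568 -0.22650003972757 rz 0.2658484619371887
```

```bash
echo '[{"jaw":0, "x":0.01, "y":-0.04, "az":0.05}, {"jaw":0, "x":0.021, "y":-0.08, "az":0.1}, {"jaw":0, "x":0.033, "y":-0.12, "az":0.16}, {"jaw":0, "x":0.044, "y":-0.16, "az":0.21}, {"jaw":0, "x":0.055, "y":-0.2, "az":0.266}, {"jaw":0, "x":0.063, "y":-0.2265, "az":0.266}, {"jaw":0, "x":0.063, "y":-0.2265, "az":0.266}, {"jaw":0, "x":0.063, "y":-0.2265, "az":0.266}, {"jaw":0, "x":0.063, "y":-0.2265, "az":0.266}]' > mv.in && python3 -m handwheel mv.in; python3 snap.py e1
```

```text
clock: 12.8
tool_pos: [0.4572, -0.1729, 0.2045]
eef_rot: [0.057, 0.998, 0.001, -0.001]
contact_force: [0.1, 0.6, -1.5]
opening: 0.174
finger_force: 40.0
12.85 [ 0.45737704 -0.17275253  0.20467363] [ 5.69828361e-02  9.98374896e-01  6.06446391e-04 -3.95477385e-04] cam [ 0.37814247 -0.16352001  0.34952766] [[0.116, 0.993, 0.002], [0.945, -0.111, 0.307], [0.305, -0.034, -0.952]] 325.19226210127806 271.30693888623534 213.61729767403253
```

```bash
echo '[{"jaw":0, "y":-0.002, "z":0.015}, {"jaw":0, "y":-0.002, "z":0.03}, {"jaw":0, "y":-0.002, "z":0.042}, {"jaw":0, "y":-0.002, "z":0.042}, {"jaw":0, "y":-0.002, "z":0.042}, {"jaw":0, "y":-0.002, "z":0.042}]' > mv.in && python3 -m handwheel mv.in; python3 snap.py e2; python3 - <<'E'
import cv2
a=cv2.imread('pics/e2.png')[180:280,210:340];cv2.imwrite('pics/ce2.png',cv2.resize(a,(780,600),interpolation=2))
from meas import *
f=load('e2');b=f['p'].max(2);print(b[195:235,262:282:2].T.tolist())
E
```

```text
clock: 13.45
tool_pos: [0.4576, -0.176, 0.1637]
eef_rot: [0.058, 0.998, 0.0, 0.001]
contact_force: [-0.2, -0.0, -0.6]
opening: 0.176
finger_force: 40.0
13.5 [ 0.45756225 -0.17621457  0.16371907] [ 5.80774620e-02  9.98311883e-01 -3.55818778e-05  6.26081936e-04] cam [ 0.37823163 -0.166323    0.30850005] [[0.117, 0.993, 0.0], [0.944, -0.112, 0.309], [0.307, -0.036, -0.951]] 325.19226210127806 271.30693888623534 213.61729767403253
[[247, 247, 247, 247, 247, 248, 253, 199, 204, 206, 202, 201, 203, 205, 203, 204, 207, 207, 210, 208, 212, 211, 213, 212, 215, 216, 217, 216, 216, 217, 216, 217, 217, 216, 213, 215, 216, 215, 217, 218], [247, 246, 246, 246, 247, 248, 247, 194, 196, 200, 201, 205, 204, 209, 205, 206, 213, 215, 215, 217, 209, 208, 206, 208, 213, 216, 219, 217, 213, 213, 212, 213, 214, 212, 213, 216, 214, 217, 216, 218], [246, 246, 246, 246, 246, 247, 248, 250, 250, 250, 251, 252, 233, 234, 234, 235, 231, 214, 187, 169, 161, 161, 164, 182, 178, 166, 182, 205, 255, 255, 254, 254, 255, 255, 246, 228, 228, 230, 224, 222], [246, 246, 246, 246, 247, 246, 247, 247, 247, 247, 247, 247, 2
[... 651 characters left out ...]
27, 132, 124, 130, 121, 114, 131, 116, 112, 108, 104, 101, 106, 103, 105, 104, 107, 107, 111], [247, 246, 246, 246, 246, 246, 246, 246, 246, 246, 246, 246, 246, 247, 251, 237, 193, 134, 123, 124, 126, 132, 125, 151, 147, 151, 223, 255, 255, 255, 255, 255, 255, 255, 255, 255, 255, 255, 255, 255], [246, 246, 246, 246, 246, 246, 246, 246, 246, 246, 246, 246, 247, 246, 247, 249, 246, 240, 170, 148, 149, 152, 149, 153, 217, 250, 247, 246, 247, 247, 247, 247, 247, 247, 247, 247, 247, 247, 247, 248], [246, 246, 246, 246, 246, 246, 246, 246, 246, 246, 246, 247, 247, 247, 247, 247, 247, 249, 247, 245, 241, 242, 243, 242, 245, 246, 247, 247, 247, 247, 247, 247, 247, 247, 247, 247, 247, 247, 247, 247]]
```

View pics/ce2.png

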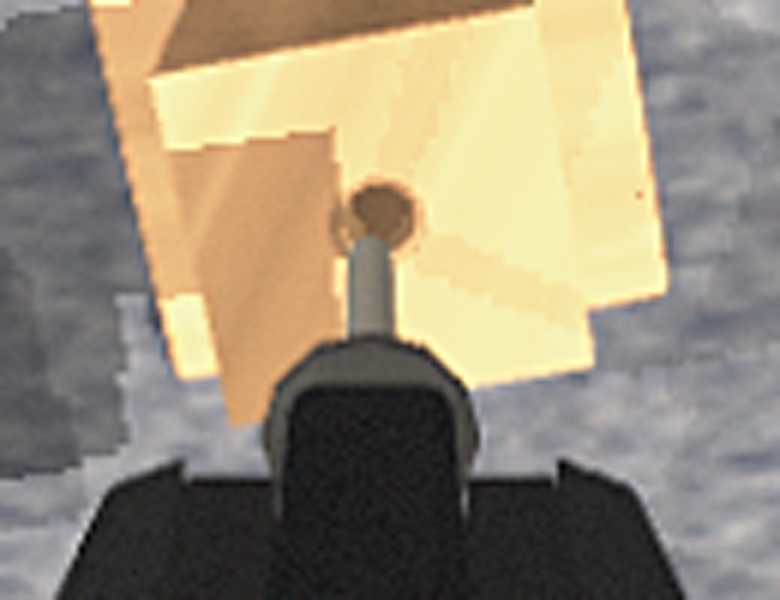

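The hole mouth is at crop (378,216) and the rod tip rim at (371,237). I'll compute the offset.

```bash
python3 - <<'E'
from meas import *
f=load('e2');F=lambda x,y:(210+x/6,180+y/6);yaw=-.1162
ex=np.array([-np.cos(yaw),-np.sin(yaw)]);ey=np.array([-np.sin(yaw),np.cos(yaw)])
tip=onplane(f,F(371,237),.0781,True)[0][:2]-ex*.003
for z in(.067,.068):
    h=onplane(f,F(378,216),z,True)[0][:2];print(tip,h,'tool',(h-tip)@ex,(h-tip)@ey)
s=get_state();print(s['tool_pos'])
E
```

```text
[ 0.46029369 -0.17552867] [ 0.45835235 -0.17436208] tool 0.0020635041457568665 0.0009336464370419289
[ 0.46029369 -0.17552867] [ 0.45802059 -0.17432879] tool 0.0023968889880922146 0.0009282459348823198
[ 0.45756225 -0.17621457  0.16371907]
```

```bash
echo '[{"jaw":0, "x":0.0014, "y":0.0012}, {"jaw":0, "x":0.0014, "y":0.0012, "z":0.004}, {"jaw":0, "x":0.0014, "y":0.0012, "z":0.008}, {"jaw":0, "x":0.0014, "y":0.0012, "z":0.012}, {"jaw":0, "x":0.0014, "y":0.0012, "z":0.012}, {"jaw":0, "x":0.0014, "y":0.0012, "z":0.012}]' > mv.in && python3 -m handwheel mv.in
```

```text
clock: 14.1
tool_pos: [0.4557, -0.1751, 0.1509]
eef_rot: [0.058, 0.998, 0.0, -0.0]
contact_force: [-0.8, -0.5, -0.7]
opening: 0.175
finger_force: 40.0
```

```bash
echo '[{"jaw":0, "z":0.002}, {"jaw":0, "z":0.003}, {"jaw":0, "z":0.003}]' > mv.in && python3 -m handwheel mv.in
```

```text
clock: 14.4
tool_pos: [0.4557, -0.1751, 0.148]
eef_rot: [0.058, 0.998, 0.0, -0.0]
contact_force: [0.0, 0.5, -0.9]
opening: 0.179
finger_force: 40.0
```

```bash
echo '[{"jaw":0, "x":-0.0004, "y":0.0002, "z":0.008}, {"jaw":0, "x":-0.0004, "y":0.0002, "z":0.016}, {"jaw":0, "x":-0.0004, "y":0.0002, "z":0.024}, {"jaw":0, "x":-0.0004, "y":0.0002, "z":0.032}, {"jaw":0, "x":-0.0004, "y":0.0002, "z":0.038}, {"jaw":0, "x":-0.0004, "y":0.0002, "z":0.042}, {"jaw":0, "x":-0.0004, "y":0.0002, "z":0.044}, {"jaw":0, "x":-0.0004, "y":0.0002, "z":0.044}]' > mv.in && python3 -m handwheel mv.in
```

```text
clock: 15.2
tool_pos: [0.4562, -0.1749, 0.1039]
eef_rot: [0.058, 0.998, 0.0, -0.0]
contact_force: [-0.2, -0.4, -1.1]
opening: 0.176
finger_force: 40.0
```

```bash
echo '[{"jaw":0, "z":0.001}, {"jaw":0, "z":0.0015}, {"jaw":0, "z":0.0015}]' > mv.in && python3 -m handwheel mv.in
```

```text
clock: 15.5
tool_pos: [0.4563, -0.175, 0.1027]
eef_rot: [0.058, 0.998, 0.0, 0.0]
contact_force: [0.1, -0.2, -0.9]
opening: 0.173
finger_force: 40.0
```

```bash
echo '[{"jaw":0, "z":0.0008}, {"jaw":0, "z":0.0008}, {"jaw":0, "z":0.0008}]' > mv.in && python3 -m handwheel mv.in | grep -E "pos|contact"
```

```text
tool_pos: [0.4562, -0.1749, 0.1018]
contact_force: [0.3, -0.3, -0.1]
```

```bash
echo '[{"jaw":0, "z":0.0005}, {"jaw":0, "z":0.0005}]' > mv.in && python3 -m handwheel mv.in | grep -E "pos|contact"
```

```text
tool_pos: [0.4563, -0.175, 0.1016]
contact_force: [-0.6, 0.2, 4.2]
```

The collar is seated at the original height (0.1016) with light contact. Releasing.

```bash
echo '[{"jaw":0.3}, {"jaw":0.6}, {"jaw":0.8}, {"jaw":0.8}, {"jaw":0.8}, {"jaw":0.8}, {"jaw":0.8}]' > mv.in && python3 -m handwheel mv.in; echo '[{"jaw":0.8, "z":-0.02}, {"jaw":0.8, "z":-0.05}, {"jaw":0.8, "z":-0.09}, {"jaw":0.8, "z":-0.13}, {"jaw":0.8, "z":-0.17}, {"jaw":0.8, "z":-0.2}, {"jaw":0.8, "z":-0.2}, {"jaw":0.8, "z":-0.2}]' > mv.in && python3 -m handwheel mv.in; python3 snap.py z1; python3 - <<'E'
from meas import *
f=load('z1');P=cloud(f,f['d'],True);C=f['p']
h=(C.max(2)<75)&(P[...,2]>.09)&(P[...,2]<.17)&(np.linalg.norm(P[...,:2]-[.458,-.174],axis=-1)<.03);X=P[h];T=X[X[:,2]>X[:,2].max()-.005]
print('rod',X.min(0),X.max(0),T.mean(0))
p,d=snapshot('scene');np.savez('pics/sceneZ.npz',p=p,d=d)
o=np.load('pics/scene0.npz');c=np.abs(p.astype(int)-o['p']).max(2)>60
n,l,st,_=cv2.connectedComponentsWithStats(c.astype(np.uint8));print([s.tolist() for s in st[1:] if s[4]>6])
E
python3 dr.py z1
```

```text
clock: 16.7
tool_pos: [0.4562, -0.1749, 0.1013]
eef_rot: [0.058, 0.998, 0.0, -0.0]
contact_force: [-0.2, -0.1, 0.1]
opening: 0.788
finger_force: 0.0
clock: 17.5
tool_pos: [0.456, -0.1751, 0.3014]
eef_rot: [0.058, 0.998, -0.0, 0.0]
contact_force: [0.4, -0.2, -0.0]
opening: 0.802
finger_force: 0.0
17.55 [ 0.45541565 -0.17490558  0.30051976] [ 5.84207388e-02  9.98291733e-01  1.16017085e-04 -7.86719716e-04] cam [ 0.37673083 -0.16524108  0.44629246] [[0.119, 0.993, -0.0], [0.944, -0.113, 0.309], [0.307, -0.037, -0.951]] 325.19226210127806 271.30693888623534 213.61729767403253
rod [ 0.44980402 -0.18310807  0.09097555] [ 0.46571201 -0.16685457  0.14434854] [ 0.45769602 -0.17471816  0.14246341]
[[88, 0, 14, 61, 203], [110, 0, 4, 8, 23], [143, 0, 20, 46, 419], [217, 0, 10, 9, 57], [246, 0, 60, 56, 494], [272, 4, 1, 10, 10], [296, 22, 9, 23, 126], [260, 42, 17, 30, 97], [120, 45, 40, 100, 1622], [86, 77, 7, 9, 26], [270, 95, 5, 7, 27], [278, 96, 21, 8, 112], [79, 103, 2, 7, 13], [271, 104, 3, 5, 11], [272, 105, 40, 65, 1418], [78, 116, 2, 6, 7], [261, 116, 11, 20, 100], [76, 127, 2, 9, 14], [69, 136, 4, 5, 8], [71, 140, 4, 9, 15], [65, 145, 3, 9, 10], [128, 174, 3, 19, 33], [230, 202, 16, 10, 67], [231, 209, 6, 6, 14], [249, 223, 7, 10, 42], [307, 248, 16, 13, 73], [330, 269, 6, 5, 14], [168, 274, 21, 13, 135], [116, 301, 4, 6, 15]]
z1 1262 [-0.1143 -0.1079 -0.0992 -0.0949]
```

The rod is back at its starting height and position, upright. The drawer is out, and the hand is clear of everything.

```bash
echo '[{"jaw":0.8}, {"jaw":0.8}]' > mv.in && python3 -m handwheel mv.in && python3 -c "from plant import *;print(finish_job())"
```

```text
clock: 17.8
tool_pos: [0.4556, -0.1748, 0.3002]
eef_rot: [0.058, 0.998, 0.0, -0.001]
contact_force: [0.4, 0.2, -0.2]
opening: 0.801
finger_force: 0.0
the job is handed in; nothing more can be done
None
```

The drawer sprang out, with readings of 7.4 N at most while pressing, and the rod is upright and fully home in its wooden stand; the job was handed in at 17.8 s.

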